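# Fit the bench pin to the quick-release column and lock it

## Task

Take the wooden bench pin (the head with the V notch) out of the rack and fit it to the quick-release column: slide its shoe down over the dovetail until it sits fully home, flat on the ledge, then swing the lever all the way round over the shoe to lock it. If the lever is in the way, swing it open first. Leave the other two heads in the rack and everything else on the bench where it is.

Things in the scene. Friction and masses are not known exactly. Their poses are not given: they have to be found in the camera images.
- pin_head: Bench pin, 0.2-0.39 kg: aluminium shoe (x -13 to 13 mm, 56 wide, 60 high) with a maple board at its foot (x -118 to -13, 64 wide, 16 thick, V notch at the -x end). Origin: centre of the shoe's underside, level with the board's; z up. Stands by itself on a flat surface. Pinch the shoe across x (26 mm; the front finger must stay above z 20) or across y (56 mm). Mass centre 16 mm ahead (-x).
- pin_groove (a point): Foot of the dovetail groove in the back (+x) face of the bench pin's shoe, 13 mm behind the origin, with the pin's axes. The groove is open at the bottom and back, 24 mm wide at the face, 39 at its floor, 14.5 deep, 50 high; a cap 10 mm thick closes it at the top.
- plate_head: Another head in the rack: the same shoe, with a plain steel plate 85 by 64 by 16 mm, no notch, 0.75 kg. Origin and axes as for the bench pin. Leave it.
- post_head: Another head in the rack: the same shoe, with an aluminium plate 75 by 60 by 14 mm carrying an upright tapered steel post 56 mm ahead (-x) of the origin, its top 101 mm above the underside. Origin and axes as for the bench pin. Leave it.
- rack: Fixed plywood rack, three bays 72 mm wide (at y -84, 0, 84 mm), a head in each, in any order, shoes at x = 0, boards to -x. Origin on the bench below the middle shoe. x -130 to 48, y -132 to 132; floor 8 thick; four partitions 12 thick, 66 high, full length: no room for fingers beside a shoe, only before and behind it. Open in front; lip 16 high at the back (x 40 to 48).
- mount: Fixed quick-release column, front to -x. Origin on the bench straight below the seat. Base x -62 to 82 mm, y -50 to 50, 12 thick; ledge x -66 to 14, y -30 to 30, top at z 60; column x 14.5 to 62, y -24 to 24, top at z 122: no finger fits between it and a seated shoe. Upright male dovetail on its front face, 20 mm wide at the root, 34 at its face, z 60 to 108, top 9 mm tapered.
- mount_seat (a point): Centre of the seat on the ledge's top (z 60 mm), with the mount's axes. A head is home when its origin is here and its axes lie along the mount's. Lower the shoe straight down over the dovetail, starting with its underside above z 108 mm; play about 1.4 mm each side.
- lever (a joint): Cam lever on the column, upright axis, rad: 0 open, grows anticlockwise seen from above, 1.57 (stop) locked. Its nose (14 mm wide, 37 long, 2.5 mm above a seated shoe) swings over the shoe to lock. It blocks the shoe's way down unless the joint is below 0.45, and cannot swing in over a shoe that is not home. Stays where left (0.12 N m). Starts anywhere from 0 to 1.
- lever_axis (a point): On the lever's upright axis, at the column's top (z 122 mm), 38 mm behind the seat (mount +x). The hub is 33 mm across and 25 high.
- lever_knob (a point): Middle of the lever's upright round black knob, 20 mm thick, 36 high, 75 mm from the axis, 164 mm above the bench; it can be pinched from above. The handle points to the mount's back left (45 degrees from +x towards +y) when open, to its front left (45 degrees from -x towards +y) when locked.
- silver_box: Round flat silver box, 70 mm across, 22 high, loose. Origin: centre of the underside. Leave it.
- bench_block: Flat steel bench block 63 by 63 by 18 mm, loose. Origin: centre of the underside. Leave it.
- ring_clamp: Wooden ring clamp 145 mm long (x), 34 wide, 27 high, lying, loose. Leave it.
- pliers: Pliers 145 mm long (x), 45 wide, 13 high, lying, loose. Leave it.
- handpiece: Fixed rest with a rotary handpiece, 170 mm long (x), 44 wide, 41 high.
Mind the look-alikes: they are no part of the job. Leave any red look-alike of the mount alone.

How it is judged:
By the outcome, as a careful person would: the job done as asked, in the order asked, and still so for the second after the job is handed in, with the robot touching nothing.
It also fails if it takes over 72 s, if anything falls off the work surface, if the arm or the gripper's body presses on something with over 40 N, if the wrist force passes 120 N, or if a joint passes its speed limit or range.

## Robot

A 6-joint arm with a two-finger parallel gripper is mounted at the origin on the work surface. World frame = base frame: x ahead of the robot, y to its left, z up, the work surface at z = 0. Lengths are in m, angles in rad, forces in N, time in s.
With the tool pointing down it reaches from about 0.3 to 0.775 m from the base axis. Payload 14.6 kg.
Tool frame: the origin (TCP) lies at the very end of the fingers, on their centre line; the grasp point (between the pads) lies 19 mm behind it; z points along the fingers, y is the line along which they close (so a half turn about z gives the same grasp; the last joint's range is limited). The gripper opens to 85 mm and grips with 20 to 120 N. Pads are 22 mm wide; open, the fingers measure 114 mm over their backs; the gripper's body (76 mm by 85 mm) begins 54 mm behind the grasp point. The pads swing forward as they close: fully open they stand 13 mm farther back than shut.
Start: joints at [1.227, 0.3, 1.521, -0, 1.321, -0.067], TCP at [0.15, 0.529, 0.231] pointing down, gripper open.
Joint ranges: [-3.03, 3.03], [-0.79, 2.21], [0.23, 2.52], [-1.04, 4.18], [0, 3.07], [-2.55, 2.55]. Speed limits (rad/s): [2.22, 2.22, 2.57, 3.14, 3.14, 3.14].

## Interface

Orientations are given as a rotation vector (axis times angle).
In Python, from station import bot gives the robot as it stands. Calls block until the motion is done:
- bot.movep(position, orientation): joint-space move of the TCP to a pose.
- bot.move_straight(position, vel=0.15, ori=None): straight line of the TCP; ori=None keeps the orientation; vel is the mean speed in m/s.
- bot.goto_joints(angles): joint-space move.
- bot.release() and bot.close(effort=None): open the fingers fully, or close them until they stop; effort is the grip in N (None keeps the last).
- bot.dwell(seconds).
- bot.inverse_kinematics(position, orientation): joint angles nearest the present ones, or None.
- bot.capture(name): name is "scene" or "top" or "wrist"; returns a dict with "image" (480x640x3 uint8, red, green, blue), "mtx" (3x3 intrinsics, pixels), "R" (3x3) and "t" (3): a world point X has camera coordinates R X + t. Camera axes: x right, y down, z forward; pixel columns grow to the right and rows downward; lengths in m; the calibration is good to about 2 mm. A picture is of the moment at which its call begins. There is no depth.
A pose or a line that the arm cannot do raises bot.MotionError and nothing moves.
- bot.job_done(): hands the job in; it is judged then, once.
Readings, each from a call of its own:
- bot.read_t(): time.
- bot.read_joint_positions(): joint angles.
- bot.read_dq(): joint speeds.
- bot.read_effort(): joint torques, N m.
- bot.read_position(): TCP position.
- bot.read_eef_rot(): TCP orientation.
- bot.read_wrist_force(): force on the tool from outside, world axes, zero at the start.
- bot.read_torque(): the same for the moment, N m.
- bot.read_grip_width(): finger opening in m.
- bot.read_gripper_force(): force on a finger pad.
Only numpy, scipy, OpenCV 4.12 (cv2) and the standard library are available. Lean on these libraries where they do the work, as an engineer would, in place of code of your own. Each camera call takes 0.05 s, during which the arm holds its last target. There are 200 camera calls.

## Working session

There is one attempt and no reset: what is moved stays moved. The work goes in short steps, each a Python script; the robot and the scene stay as the last script left them, time stands still between calls to the robot, and variables do not carry over. Pictures are saved under pics/ and viewed, at most 10 in all, crops included, and the job is handed in when it is done.

```bash
mkdir -p pics; ls
python3 - <<'E'
from station import bot
import cv2,pickle
d={}
for n in("scene","top","wrist"):
    c=bot.capture(n);d[n]=c;cv2.imwrite(f"pics/{n}0.png",c["image"][:,:,::-1]);print(n,c["mtx"].tolist(),c["R"].round(4).tolist(),c["t"].round(4).tolist())
pickle.dump(d,open("c0.pkl","wb"))
E
```

```text
pics
scene [[501.3128689050797, 0.0, 314.7779178596363], [0.0, 501.3128689050797, 230.5676945596922], [0.0, 0.0, 1.0]] [[0.1052, 0.9943, 0.0145], [0.7303, -0.0674, -0.6798], [-0.6749, 0.0822, -0.7333]] [-0.093, -0.2741, 1.4623]
top [[449.33382036082946, 0.0, 332.12227849298256], [0.0, 449.33382036082946, 243.66573553442169], [0.0, 0.0, 1.0]] [[-0.0249, -0.9996, -0.0162], [-0.9824, 0.0275, -0.185], [0.1853, 0.0113, -0.9826]] [0.0607, 0.5022, 0.9807]
wrist [[352.58099660361466, 0.0, 323.97415402818115], [0.0, 352.58099660361466, 239.28702722252106], [0.0, 0.0, 1.0]] [[0.273, 0.962, -0.001], [0.9127, -0.2587, 0.3162], [0.3039, -0.0872, -0.9487]] [-0.5502, -0.0422, 0.3808]
```

View pics/top0.png

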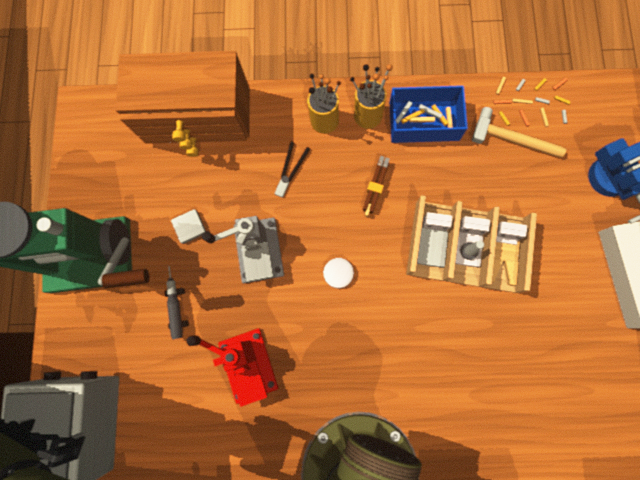

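View pics/scene0.png

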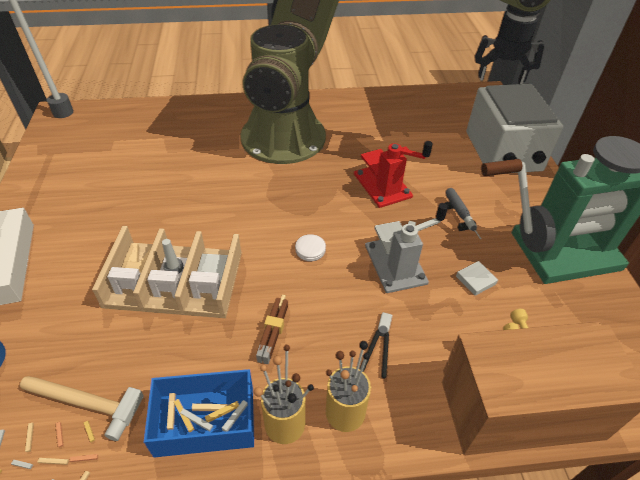

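The top view shows the rack at about (473,245), with the notched pin in its right bay and its shoe near (513,230). The grey mount is at (258,248), its hub at (245,226) and its knob at (209,238). The red decoy is at (247,367). I'll zoom in on the mount and the rack.

```bash
cat > h.py <<'E'
import numpy as np, cv2, pickle
def onplane(c,uv,z):
    R,t,K=map(np.array,(c["R"],c["t"],c["mtx"]))
    o=-R.T@t; d=R.T@np.linalg.inv(K)@np.array([*uv,1.]); return o+d*(z-o[2])/d[2]
def tri(obs):  # [(cam,uv)]
    A=[];b=[]
    for c,uv in obs:
        R,t,K=map(np.array,(c["R"],c["t"],c["mtx"])); o=-R.T@t; d=R.T@np.linalg.inv(K)@np.array([*uv,1.]); d/=np.linalg.norm(d)
        P=np.eye(3)-np.outer(d,d); A.append(P); b.append(P@o)
    return np.linalg.lstsq(np.vstack(A),np.hstack(b),rcond=None)[0]
def proj(c,X):
    x=np.array(c["mtx"])@(np.array(c["R"])@np.atleast_2d(X).T+np.array(c["t"]).reshape(3,1)); return (x[:2]/x[2]).T
E
python3 - <<'E'
from h import *
d=pickle.load(open("c0.pkl","rb"));T=d["top"];S=d["scene"]
for uv in[(258,248),(473,245),(513,230),(209,238),(245,226)]:print(uv,onplane(T,uv,.06).round(3))
print("knob",tri([(T,(209,237)),(S,(442,212))]),"hub",tri([(T,(245,226)),(S,(410,229))]))
def cr(c,x,y,w,h): return cv2.resize(c["image"][y:y+h,x:x+w,::-1],(400,300),interpolation=cv2.INTER_CUBIC)
im=np.vstack([np.hstack([cr(T,180,195,133,100),cr(T,400,190,147,110)]),np.hstack([cr(S,355,200,133,100),cr(S,85,220,173,130)])])
cv2.imwrite("pics/z0.png",im)
E
```

```text
(258, 248) [0.496 0.215 0.06 ]
(473, 245) [ 0.489 -0.269  0.06 ]
(513, 230) [ 0.521 -0.362  0.06 ]
(209, 238) [0.522 0.327 0.06 ]
(245, 226) [0.548 0.245 0.06 ]
knob [0.50299349 0.29861246 0.16314134] hub [0.52793932 0.22860327 0.1457145 ]
```

View pics/z0.png

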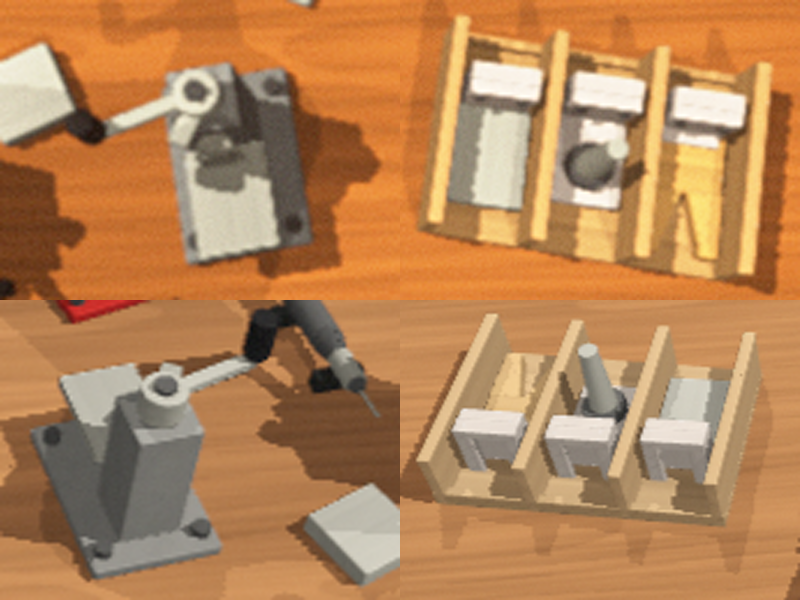

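The mount's front faces the robot with a yaw of about +10°. The lever is at about 0.96 rad, so it has to be opened. The notched pin is in the rack's −y bay. Next are close wrist views, two over the mount and two over the rack.

```bash
cat >> h.py <<'E'
from scipy.spatial.transform import Rotation as Rot
def ori(yaw):  # tool z down, tool x at yaw
    return (Rot.from_euler('z',yaw)*Rot.from_euler('x',np.pi)).as_rotvec()
E
python3 - <<'E'
from h import *
from station import bot
print(bot.read_t(),ori(0))
p=np.array(bot.read_position());Rt=Rot.from_rotvec(bot.read_eef_rot()).as_matrix()
print(Rt.round(3).tolist())
c=bot.capture("wrist");R=np.array(c["R"]);off=Rt.T@(-R.T@c["t"]-p);RC=R@Rt
print("camoff in tool",off,"fwd in tool",RC[2])
d={}
def view(name,target,yaw,h,dx=0,dy=0):
    M=Rot.from_rotvec(ori(yaw)).as_matrix()
    f=M@RC[2]; cam=np.array(target)-f*(h/-f[2])+[dx,dy,0]
    pos=cam-M@off
    try: bot.movep(pos,ori(yaw))
    except bot.MotionError as e: print(name,pos,e);return
    bot.dwell(.15)
    d[name]=bot.capture("wrist");cv2.imwrite(f"pics/{name}.png",d[name]["image"][:,:,::-1]);print(name,pos.round(3),bot.read_t())
yaw0=np.arctan2(Rt[1,0],Rt[0,0]);print(yaw0)
view("m1",[.49,.215,.1],.17,.30)
view("m2",[.49,.215,.1],.17,.30,0,-.10)
view("r1",[.51,-.36,.06],-.17,.28,0,.06)
view("r2",[.51,-.36,.06],-.17,.28,0,-.05)
pickle.dump((d,RC,off),open("c1.pkl","wb"))
if len(d)>3: cv2.imwrite("pics/q1.png",cv2.resize(np.vstack([np.hstack([d["m1"]["image"],d["m2"]["image"]]),np.hstack([d["r1"]["image"],d["r2"]["image"]])])[:,:,::-1],(800,600),interpolation=cv2.INTER_AREA))
E
```

```text
0.15 [3.14159265 0.         0.        ]
[[-0.962, 0.273, -0.0], [0.273, 0.962, -0.001], [0.0, -0.001, -1.0]]
camoff in tool [ 0.08051842  0.00063042 -0.14329803] fwd in tool [-3.16229850e-01  1.13453251e-04  9.48682597e-01]
2.8648113170118483
m1 [0.509 0.219 0.257] 2.1333
m2 [0.509 0.119 0.257] 2.8167
r1 [ 0.523 -0.302  0.197] 4.5833
r2 [ 0.523 -0.412  0.197] 5.3
```

View pics/q1.png

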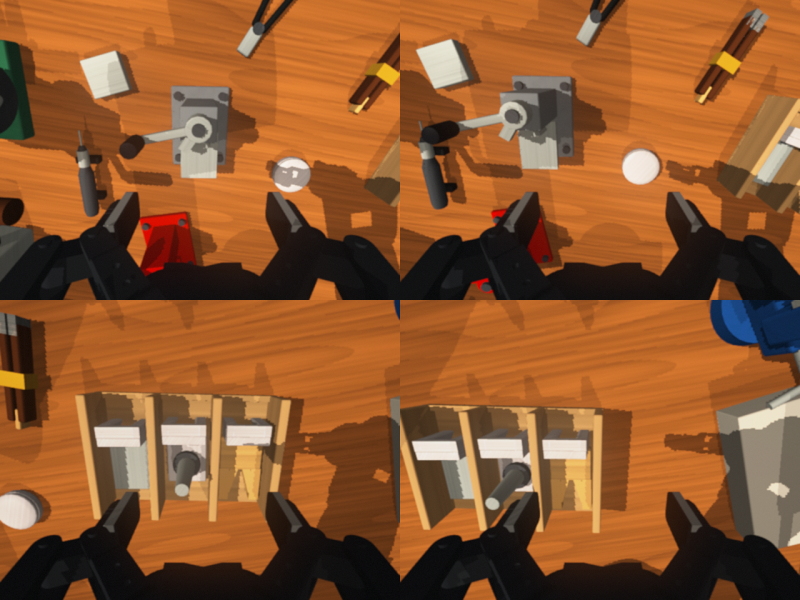

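```bash
cat >> h.py <<'E'
from scipy.optimize import differential_evolution, minimize
def grad(c,s=1.0):
    g=cv2.GaussianBlur(cv2.cvtColor(c["image"],cv2.COLOR_RGB2LAB).astype(np.float32),(0,0),s)
    m=sum(cv2.Sobel(g[...,i],cv2.CV_32F,1,0)**2+cv2.Sobel(g[...,i],cv2.CV_32F,0,1)**2 for i in range(3))
    return np.minimum(np.sqrt(m),150)
def rect(x0,x1,y0,y1,z,sides="fblr"):
    s={"f":((x0,y0,z),(x0,y1,z)),"b":((x1,y0,z),(x1,y1,z)),"r":((x0,y0,z),(x1,y0,z)),"l":((x0,y1,z),(x1,y1,z))}
    return [s[k] for k in sides]
def pts(edges,n=40):
    u=np.linspace(.03,.97,n)[:,None]; return np.vstack([np.array(a)*(1-u)+np.array(b)*u for a,b in edges])
def place(p,P):
    c,s=np.cos(p[2]),np.sin(p[2]); return P@np.array([[c,s,0],[-s,c,0],[0,0,1]])+[p[0],p[1],p[3] if len(p)>3 else 0]
def fit(cams,edges,p0,rng):
    P=pts(edges)
    def mk(s):
        G=[grad(c,s) for c in cams]
        return lambda p:-np.mean([cv2.remap(g,*[a.astype(np.float32).reshape(-1,1) for a in proj(c,place(p,P)).T],cv2.INTER_LINEAR).mean() for c,g in zip(cams,G)])
    b=[(a-r,a+r) for a,r in zip(p0,rng)]
    r=differential_evolution(mk(2.),b,seed=1,maxiter=60,popsize=15,polish=False)
    r=minimize(mk(1.),r.x,method="Nelder-Mead",options=dict(initial_simplex=r.x+np.vstack([np.zeros(len(p0)),np.diag([.003,.003,.02,.003][:len(p0)])]),xatol=1e-5,fatol=1e-4))
    return r.x,-r.fun
def overlay(c,edges,p,col=(0,255,0)):
    im=c["image"][:,:,::-1].copy()
    for a,b in edges:
        q=proj(c,place(p,np.array([a,b])))
        cv2.line(im,*[tuple(int(v*16) for v in k) for k in q],col,1,cv2.LINE_AA,4)
    return im
mm=lambda E:[tuple(tuple(np.array(v)/1000) for v in e) for e in E]
MOUNT=mm(rect(-62,82,-50,50,12)+rect(-66,14,-30,30,60,"flr")+rect(14.5,62,-24,24,122,"blr"))
RACK=mm(sum([rect(-130,48,y-6,y+6,66) for y in(-126,-42,42,126)],[]))
SHOE=mm(rect(-13,13,-28,28,60))
E
python3 - <<'E'
from h import *
d,RC,off=pickle.load(open("c1.pkl","rb"));d0=pickle.load(open("c0.pkl","rb"))
m=[d["m1"],d["m2"]];r=[d["r1"],d["r2"]]
R={}
for n,c,E,p0,rg in [("mount z",m,MOUNT,(.495,.215,.17,0),(.04,.04,.15,.02)),("mount",m,MOUNT,(.495,.215,.17),(.04,.04,.15)),("mount m1",m[:1],MOUNT,(.495,.215,.17),(.04,.04,.15)),("mount m2",m[1:],MOUNT,(.495,.215,.17),(.04,.04,.15)),
 ("rack z",r,RACK,(.53,-.27,-.15,0),(.04,.04,.15,.02)),("rack",r,RACK,(.53,-.27,-.15),(.04,.04,.15))]:
    p,f=fit(c,E,p0,rg);R[n]=p;print(n,p.round(4),f.round(1))
pr=R["rack"];c0=place(pr,np.array([[0,-.084,0]]))[0]
for n,c in(("shoe",r),("shoe r1",r[:1]),("shoe r2",r[1:])):
    p,f=fit(c,SHOE,(c0[0],c0[1],pr[2],.008),(.015,.015,.08,.015) if n=="shoe" else (.015,.015,.08,.0001));R[n]=p;print(n,p.round(4),f.round(1))
pickle.dump(R,open("fit.pkl","wb"))
a=overlay(m[0],MOUNT,R["mount"])[100:325,200:500];b=overlay(r[0],RACK+[],pr);b[:]=np.where(1,b,b)
q=overlay(dict(r[0],image=b[:,:,::-1]),SHOE,R["shoe"],(255,0,255))[130:370,120:480]
q2=overlay(r[1],SHOE,R["shoe"],(255,0,255))[130:370,0:360]
a2=overlay(m[1],MOUNT,R["mount"])[100:325,100:400]
z=lambda i:cv2.resize(i,(400,300),interpolation=cv2.INTER_CUBIC)
cv2.imwrite("pics/ov1.png",np.vstack([np.hstack([z(a),z(a2)]),np.hstack([z(q),z(q2)])]))
E
```

```text
mount z [ 0.4923  0.223   0.1582 -0.001 ] 95.4
mount [0.4925 0.2228 0.1581] 95.1
mount m1 [0.4658 0.2185 0.1493] 71.7
mount m2 [0.4924 0.2227 0.158 ] 99.2
rack z [ 0.5367 -0.2771 -0.1923 -0.0016] 120.0
rack [ 0.5372 -0.2776 -0.1903] 114.5
shoe [ 0.5238 -0.3596 -0.1712  0.0091] 146.3
shoe r1 [ 0.5238 -0.3596 -0.1687  0.0099] 146.8
shoe r2 [ 0.5236 -0.3594 -0.1755  0.0082] 146.0
```

View pics/ov1.png

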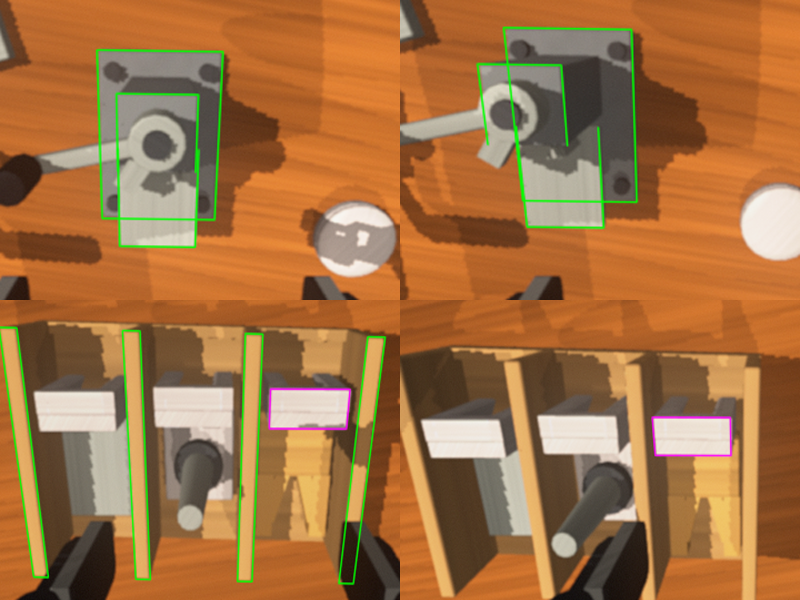

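The fits agree across views. The mount is at (0.4925, 0.2228) with yaw 0.158. The pin shoe is at (0.5238, −0.3596) with yaw −0.171 and its underside at about 9 mm. The lever is at about 0.99 rad, so I'll open it now by pinching the knob and following the arc.

```bash
cat >> h.py <<'E'
MX,MY,MW=.4925,.2228,.1581
AX=np.array([MX+.038*np.cos(MW),MY+.038*np.sin(MW)])
def knob(q,z,r=.075):  # pose for lever joint q
    a=MW+np.pi/4+q; return [AX[0]+r*np.cos(a),AX[1]+r*np.sin(a),z],ori(a)
def swing(bot,q0,q1,n,z,vel=.1):
    for q in np.linspace(q0,q1,n+1)[1:]:
        p,o=knob(q,z); bot.move_straight(p,vel=vel,ori=o)
E
python3 - <<'E'
from h import *
from station import bot
q0=.99
p,o=knob(q0,.25);bot.movep(p,o)
bot.move_straight(knob(q0,.154)[0],vel=.2)
bot.close(25);print("w",bot.read_grip_width(),bot.read_gripper_force(),bot.read_wrist_force())
swing(bot,q0,.0,9,.154);print(bot.read_wrist_force(),bot.read_grip_width())
bot.release();bot.move_straight(knob(0,.26)[0],vel=.2)
print(bot.read_t())
E
```

```text
w 0.0186524594377092 25.523821413517 [-1.51994893  0.78114117  3.87520534]
[-3.01271505 -5.44137025  7.44545795] 0.019046486473916338
12.7333
```

Run:
```python
from h import *
from station import bot
s=(.5238,-.3596,-.171); o=ori(s[2]+np.pi/2)
bot.movep([s[0],s[1],.15],o); bot.move_straight([s[0],s[1],.042],vel=.12)
bot.close(80); print("w",bot.read_grip_width(),bot.read_gripper_force(),bot.read_wrist_force())
bot.move_straight([s[0],s[1],.20],vel=.15); bot.dwell(.1);print("w",bot.read_grip_width(),bot.read_wrist_force())
P=[.35,-.06]
bot.movep([*P,.17],ori(MW+np.pi/2))
bot.move_straight([*P,.045],vel=.12);bot.dwell(.1);f0=bot.read_wrist_force()
for z in np.arange(.042,.030,-.001):
    bot.move_straight([*P,z],vel=.03)
    f=bot.read_wrist_force()
    if f[2]-f0[2]>3: break
print("z",z,f0,f)
bot.release(); bot.move_straight([*P,.15],vel=.2); print(bot.read_t())
# look
_,RC,off=pickle.load(open("c1.pkl","rb"))
def view(target,yaw,h,dx=0,dy=0):
    M=Rot.from_rotvec(ori(yaw)).as_matrix();f=M@RC[2]
    bot.movep(np.array(target)+f*(h/f[2])+[dx,dy,0]-M@off,ori(yaw));bot.dwell(.15);return bot.capture("wrist")
a=view([.35,-.06,.05],MW,.28,.03,.04);b=view([.35,-.06,.05],MW,.28,.03,-.05)
pickle.dump((a,b),open("c2.pkl","wb"));print(bot.read_t())
for n,c,rz in(("z",[a,b],.01),("a",[a],1e-4),("b",[b],1e-4)):
    p,fv=fit(c,SHOE,(.35,-.06,MW,0),(.02,.02,.12,rz));print(n,p.round(4),fv)
    if n=="z":q=p
cv2.imwrite("pics/pl.png",cv2.resize(np.hstack([overlay(a,SHOE,q),overlay(b,SHOE,q)]),(800,300),interpolation=cv2.INTER_AREA))
```

```text
w 0.024517130058856144 78.7179172039032 [-3.63462525  1.09112889  5.45871743]
w 0.02493707111969497 [-0.36934343 -0.5614572  -3.09633752]
z 0.033999999999999996 [-0.49221743 -0.23938942 -2.74463436] [-1.97925257  1.72108664  6.20539572]
24.2167
26.575
z [ 0.3509 -0.0604  0.154   0.001 ] 131.8789825439453
a [ 3.504e-01 -6.080e-02  1.575e-01  1.000e-04] 124.8973388671875
b [ 3.503e-01 -6.010e-02  1.591e-01 -1.000e-04] 140.1454620361328
```

View pics/pl.png

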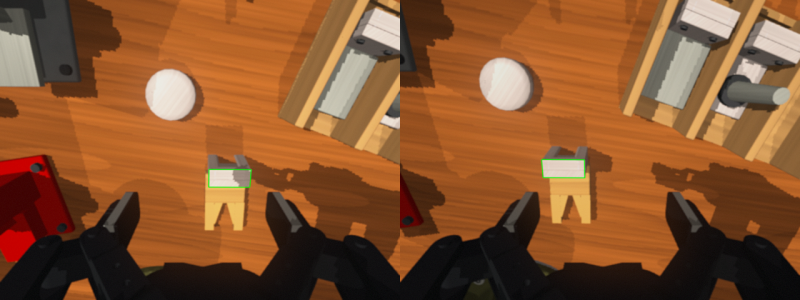

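The pin stands on the bench at (0.3503, −0.0605) with yaw 0.158, and the V notch is visible at about (225,210) in the left half. Before regrasping across y, I'll re-measure the mount from two sides and check that the lever is open.

Run:
```python
from h import *
from station import bot
d,RC,off=pickle.load(open("c1.pkl","rb"))
def view(target,yaw,h,dx=0,dy=0):
    M=Rot.from_rotvec(ori(yaw)).as_matrix();f=M@RC[2]
    bot.movep(np.array(target)+f*(h/f[2])+[dx,dy,0]-M@off,ori(yaw));bot.dwell(.15);return bot.capture("wrist")
a=view([.50,.222,.1],MW,.29,.03,-.07);b=view([.50,.222,.1],MW,.29,.03,.06)
pickle.dump((a,b),open("c3.pkl","wb"));print(bot.read_t())
for n,c in(("a",[a]),("b",[b]),("ab",[a,b]),("all",[a,b,d["m2"]]),("allz",[a,b,d["m2"]])):
    p,fv=fit(c,MOUNT,(MX,MY,MW)+((0,) if "z" in n else ()),(.01,.01,.06,.01));print(n,p.round(4),fv)
    if n=="all":q=p
cv2.imwrite("pics/mt.png",np.hstack([cv2.resize(overlay(i,MOUNT,q)[60:360,120:520],(400,300)) for i in(a,b)]))
```

```text
28.7417
a [0.4926 0.2228 0.1568] 91.53903198242188
b [0.4928 0.2231 0.1624] 99.23849487304688
ab [0.4926 0.223  0.1602] 94.99568176269531
all [0.4926 0.2229 0.1588] 96.15808868408203
allz [ 0.4924  0.2229  0.1589 -0.0007] 96.4257583618164
```

View pics/mt.png

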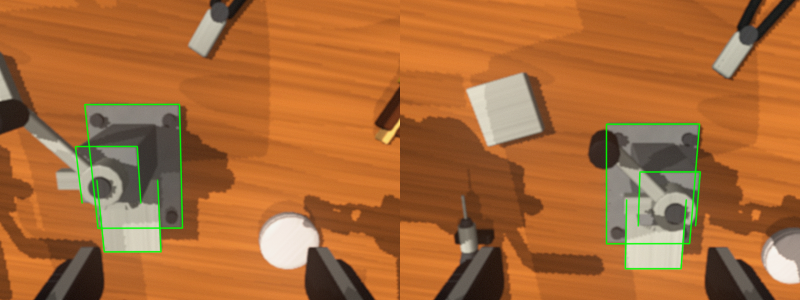

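The lever is open, and the mount is confirmed at (0.4925, 0.2229) with yaw 0.159. Next I regrasp, hover and lower while watching the force.

Run:
```python
from h import *
from station import bot
o=ori(.158+np.pi)
bot.movep([.35,-.06,.15],o); bot.move_straight([.35,-.06,.028],vel=.12)
bot.close(80); print("w",bot.read_grip_width(),bot.read_wrist_force())
bot.move_straight([.35,-.06,.22],vel=.2)
T=[.4921,.2232];o=ori(.159+np.pi)
bot.movep([*T,.20],o); bot.move_straight([*T,.142],vel=.1);bot.dwell(.2)
f0=np.array(bot.read_wrist_force());print("hover",f0,bot.read_grip_width(),bot.read_t())
for z in np.arange(.138,.0869,-.003):
    bot.move_straight([*T,z],vel=.04); f=np.array(bot.read_wrist_force())-f0
    print(round(z,4),f.round(1),np.round(np.array(bot.read_position())-[*T,z],4))
    if f[2]>15 or np.hypot(f[0],f[1])>25: break
print(bot.read_t())
```

```text
w 0.05470849799835217 [-4.5564878   0.78926953 14.66824218]
hover [-0.20521534  0.61330264 -2.19001148] 0.05471407046376611 36.7667
0.138 [ 0.4 -0.5 -1.3] [-0.0001 -0.     -0.0003]
0.135 [-0.2 -0.2 -0.8] [-0.0001 -0.     -0.0002]
0.132 [ 0.4 -0.6 -0.9] [-0.0001 -0.     -0.0002]
0.129 [ 0.8 -0.6 -0.7] [-0.0001 -0.     -0.0002]
0.126 [-0.1 -0.8  0.5] [-0.0001 -0.     -0.0002]
0.123 [ 0.3 -0.8 -1.1] [-0.0001 -0.     -0.0002]
0.12 [ 0.7 -0.9  0.2] [-0.0001 -0.     -0.0002]
0.117 [ 0.1 -1.1 -1. ] [-0.0001 -0.     -0.0002]
0.114 [-0.1  0.1 -0.8] [-0.0001 -0.0001 -0.0002]
0.111 [-0.2 -0.8 -0.2] [-0.0001 -0.     -0.0002]
0.108 [ 0.9 -0.9 -0.8] [-0.0001 -0.     -0.0002]
0.105 [ 0.3 -0.2 -0.5] [-0.0001 -0.     -0.0002]
0.102 [ 1.1 -0.4 -0.7] [-0.0001 -0.     -0.0002]
0.099 [ 0.6 -1.1 -0.4] [-0.0001 -0.     -0.0002]
0.096 [-0.1 -1.6 -1.1] [-0.0001 -0.     -0.0002]
0.093 [-1.  -1.6 -0.6] [-0.0001 -0.     -0.0002]
0.09 [-0.7 -0.5 -0.4] [-0.0001 -0.0001 -0.0002]
0.087 [-7.  -3.2 21. ] [0.0004 0.0002 0.0018]
41.2667
```

Run:
```python
from h import *
from station import bot
bot.release();bot.move_straight([.4921,.2232,.25],vel=.2)
_,RC,off=pickle.load(open("c1.pkl","rb"))
M=Rot.from_rotvec(ori(MW)).as_matrix();f=M@RC[2]
bot.movep(np.array([.50,.222,.1])+f*(.29/f[2])+[.03,-.07,0]-M@off,ori(MW));bot.dwell(.15);a=bot.capture("wrist")
print("seat",fit([a],SHOE,(MX,MY,MW,.06),(.008,.008,.06,.0001))[0].round(4))
p,o=knob(0,.25);bot.movep(p,o);bot.move_straight(knob(0,.154)[0],vel=.2)
bot.close(30);print("w",bot.read_grip_width())
for q in np.linspace(0,1.6,15)[1:]:
    p,o=knob(q,.154);bot.move_straight(p,vel=.12,ori=o);F=np.array(bot.read_wrist_force())
    print(round(q,2),F.round(1))
    if np.hypot(*F[:2])>40:break
bot.release();bot.move_straight(knob(q,.27)[0],vel=.2);print(bot.read_t())
bot.movep(np.array([.48,.222,.1])+f*(.29/f[2])+[.03,-.07,0]-M@off,ori(MW));bot.dwell(.15);b=bot.capture("wrist");t=bot.capture("top");s=bot.capture("scene")
print("seat",fit([b],SHOE,(MX,MY,MW,.06),(.008,.008,.06,.0001))[0].round(4),bot.read_t())
cv2.imwrite("pics/fin.png",np.vstack([np.hstack([cv2.resize(overlay(b,SHOE,(MX,MY,MW,.06))[60:360,120:520],(400,300)),cv2.resize(s["image"][180:310,340:513,::-1],(400,300))]),np.hstack([cv2.resize(t["image"][150:420,150:510,::-1],(400,300)),cv2.resize(s["image"][:,:,::-1],(400,300))])]))
```

```text
seat [0.4909 0.2245 0.1624 0.0572]
w 0.019036225572743832
0.11 [-1.8  0.1  5. ]
0.23 [-1.6  1.7  4.6]
0.34 [-1.7  2.   5.6]
0.46 [-2.2  3.5  6.4]
0.57 [-2.2  4.7  5.3]
0.69 [-3.3  5.6  6.3]
0.8 [-3.8  5.3  5.5]
0.91 [-5.5  5.   5.9]
1.03 [-5.4  6.6  6.3]
1.14 [-7.4  6.7  6.4]
1.26 [-9.8  7.7  7.4]
1.37 [-10.8   7.7   8.5]
1.49 [-12.5   6.2   9.4]
1.6 [-3.5 15.   5.1]
52.3667
seat [0.4918 0.224  0.1737 0.0585] 54.525
```

View pics/fin.png

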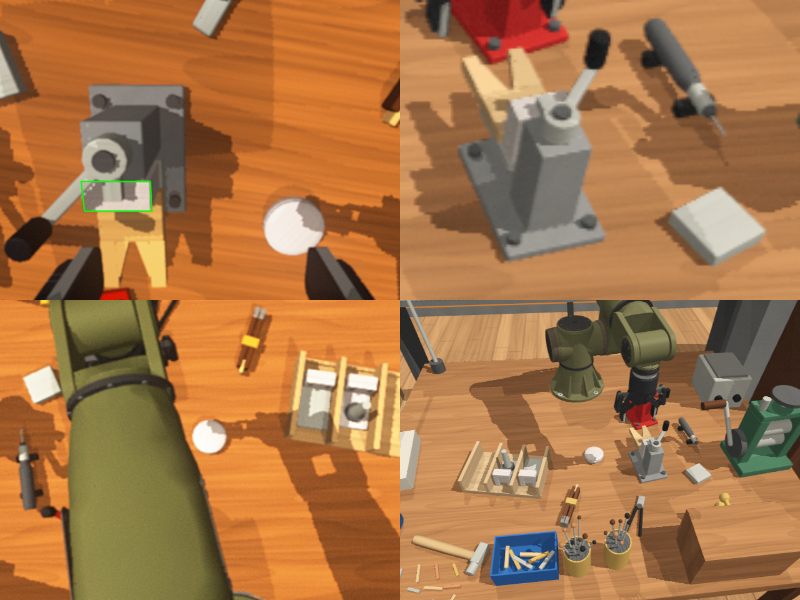

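The pin sits where the seat is predicted, and the lever points front-left. I'll check the lever angle more precisely by overlaying predicted knob tops.

Run:
```python
from h import *
from station import bot
b=bot.capture("wrist");im=b["image"][:,:,::-1].copy()
th=np.linspace(0,2*np.pi,40)
Z=4;x0,y0=110,180
im=cv2.resize(im[y0:y0+150,x0:x0+200],None,fx=Z,fy=Z,interpolation=cv2.INTER_CUBIC)
for q,c in((1.57,(0,255,0)),(1.4,(0,0,255))):
  for z in (.146,.182):
    k=np.array(knob(q,z)[0]); P=k+np.c_[.01*np.cos(th),.01*np.sin(th),0*th]
    cv2.polylines(im,[((proj(b,P)-[x0,y0]+.5)*Z).astype(np.int32)],True,c,1)
cv2.imwrite("pics/kn.png",np.uint8(np.clip(im.astype(float)*1.3+15,0,255)))
```

```text
(no output)
```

View pics/kn.png

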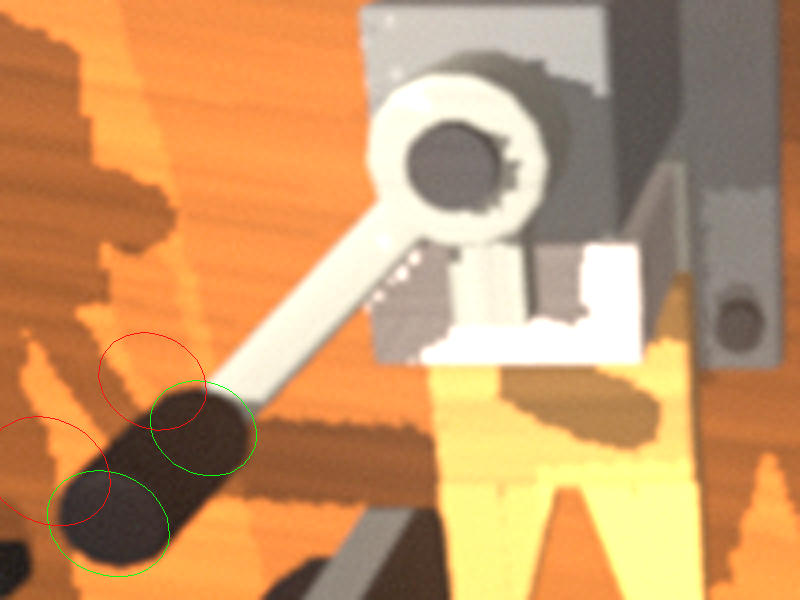

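The knob matches the 1.57 rad prediction, with its top at about (115,515), and the nose lies over the shoe at about (490,290). Handing the job in.

```bash
python3 -c "
from station import bot
print(bot.job_done(),bot.read_t())"
```

```text
the job is handed in; nothing more can be done
the job is handed in; nothing more can be done
```

The bench pin is seated on the column and the lever is swung fully over the shoe (about 1.57 rad), other items left where they were; the job is handed in, with the clock at about 55 s.

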